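Make up the airway stack for the next flight

ROBOT

A 6-joint arm with a two-finger parallel gripper is mounted at the origin on the work surface. World frame = base frame: x ahead of the robot, y to its left, z up, the work surface at z = 0. Lengths are in m, angles in degrees, forces in N, time in s.
With the tool pointing down it reaches from about 0.4 to 0.825 m from the base axis. Payload 7 kg.
Tool frame: the origin (TCP) lies at the very end of the fingers, on their centre line; the grasp point (between the pads) lies 19 mm behind it (ctrl.grip_depth is the distance from the TCP to the grasp point, in m); z points along the fingers, y is the line along which they close (so a half turn about z gives the same grasp; the last joint's range is limited). The gripper opens to 88 mm and grips with 3 to 60 N. Pads are 19 mm wide; open, the fingers measure 130 mm over their backs; the gripper's body (78 mm by 193 mm) begins 47 mm behind the grasp point.
Start: joints at [93.512, 20.546, 0.682, 0, -70.136, -16.507], TCP at [0.152, 0.658, 0.227] pointing down, gripper open.
Joint ranges: [-176.03, 176.03], [-82.01, 121.73], [-58.28, 71.71], [-173.87, 95.51], [-174.79, -0.11], [-173.66, 173.66]. Speed limits (degrees/s): [136.94, 136.94, 172.46, 180, 180, 180].

INTERFACE

Orientations are given as [roll, pitch, yaw] about the fixed x, y, z axes, in that order (R = Rz(yaw) Ry(pitch) Rx(roll)).
In Python, from plant import get_obs, eyes, ctrl, spotter gives the robot as it stands.
- The arm moves only by the shell command python3 -m crank 'ROWS'. ROWS is JSON, one flat list of numbers, 7 for each row, row after row: the turn, a rotation vector about the tool's x, y, z in rad, then the shift along the tool's x, y, z in mm, then the opening, from 0 (shut) to 1 (fully open). A call has 1 to 5 rows; each row shifts and turns the commanded pose from where the row before left it, along the tool's axes as they then stand; what a row does not reach is not made up. A row lasts 1/8 s, in which the tool goes at most 62.5 mm and 10.7 degrees, less where a joint would pass 70% of its speed; a pose out of reach is approached as far as the arm can. A call is refused whole if a number of a shift passes 62.5 or a number of a turn 0.188, either way. A call with a gripper value outside its range is refused whole. The fingers move at their own pace and stop on an object; the grip force is fixed at half the most. Time passes only in rows, so rows that do not move let the fingers close. It gives the time, the measured TCP pose, the force, the opening and the grip force at its end, in the units of the state.
- get_obs(): the state, without advancing time (a new reading comes with each control period).
- eyes.snapshot(name): name is "scene" or "top" or "wrist"; returns the picture (480x640x3 uint8, blue, green, red); there is no depth.
- eyes.camera_model(name): a dict with "fx", "fy", "cx", "cy" (pixels), "D" ([k1, k2, p1, p2, k3] as OpenCV has them; the pictures are not rectified), "extrinsics" (4x4, takes a point from camera to world coordinates). Camera axes: x right, y down, z forward; pixel columns grow to the right and rows downward; lengths in m; the calibration is good to about 2 mm. A picture is of the moment at which its call begins: read the wrist's pose just before it. camera_model takes no time and is no camera call; for the wrist camera it gives the pose at the moment of the call.
- ctrl.close_job(): hands the job in; it is judged then, once.
Trained networks look in the newest picture that a camera, given by its name, has taken for a name from the list of things; names that differ only in an ending like _2 or _b are one class to them, and where a whole thing is asked for, a point or a joint stands for the part that bears it (a point fixed in the world has none). Each returns a list of dicts, best first, with "p" (0 to 1); they miss things now and then, are a little off and sometimes report something else, mostly with a low value. They report only what shows in the picture. A call takes as long as a camera call. They do not tell look-alikes from the thing itself.
- spotter.outline_of(camera, target): "region" (480x640 bool, what is visible of it) and "rect" ([left, top, width, height] in pixels, round what is visible of it).
- spotter.place_of(camera, target): "location" ([column, row] in pixels: a listed point, or the origin of a listed thing).
The state is a dict: "clock": time; "joint_pos": joint angles; "qvel": joint speeds; "tau": joint torques, N m; "tool_pos": TCP position; "orientation": TCP orientation; "force": force on the tool from outside, world axes, zero at the start; "moment": the same for the moment, N m; "opening": finger opening in m; "gripper_force": force on a finger pad.
Only numpy, scipy, OpenCV 4.12 (cv2) and the standard library are available. Lean on these libraries where they do the work, as an engineer would, in place of code of your own. Each camera call takes 0.05 s, during which the arm holds its last target. There are 200 camera calls.

TASK

Make up the airway stack for the next flight: take the cover off the keyed base, stack every tray that holds a purple airway on the base, in any order, each pushed fully home with its lugs in the matching notches below (wide lug to wide notch), and put the cover back on top, seated the same way. Leave the empty trays standing on the counter for refilling, keep the airways in their trays, and do not knock over the rack of blood tubes.

Things in the scene. Friction and masses are not known exactly. Their poses are not given: they have to be found in the camera images.
- base: Aluminium keyed base fixed to the counter: plate 140 x 100 x 8 mm carrying a low rim 100 (x) by 60 mm (y) outside, 5 mm thick, top 20 mm up. Origin: centre of the plate's underside, z up, front at -x. A tray or cover seated on it has its origin 11 mm above this one, on the same axis with the same yaw (2 mm play). Place and yaw vary.
- base_front (a point): Middle of the base rim's front end, 50 mm from the base's origin towards -x, 20 mm up. The rim has a notch 32 mm wide here and one 18 mm wide in its rear (+x) end.
- cover: Grey plastic cover 100 (x) by 60 mm (y), with a foot and lugs like a tray's, 9 mm deep, and a plate 9 to 17 mm up. On it a black bridge handle along x: bar 64 long, 14 wide (y), 35 to 47 mm up, its two posts 44 mm apart. Origin: centre of the underside, front at -x. 100 g. Seated on the base at the start; seated on a tray its origin is 47 mm above that tray's.
- cover_front (a point): Middle of the cover's front edge (above its wide lug), 50 mm from its origin towards -x, 17 mm up.
- tube_rack: White rack with three stoppered glass blood tubes standing in it, 44 (x) by 100 mm (y), 114 mm tall, loose, near the base. Origin: centre of its underside. Not part of the job; not to be knocked over.
- tray1: Stacking tray, one of five alike: light grey plastic, open on top, 100 (x) by 60 (y) by 56 mm tall, walls 5 mm, about 130 g. Origin: centre of its underside, z up, front at -x; inner floor 12 mm up. Walls run from 9 to 56 mm up and can be gripped across the 60 mm. Seated on another, its foot and lugs go in 9 mm and its origin is 47 mm above the lower one's (2 mm play).
- tray1_front (a point): Middle of the tray's front end at the rim, 50 mm from its origin towards -x, 56 mm up. The rim is notched 11 mm deep: 32 mm wide here, 18 mm at the rear. Below the walls is a bevelled foot 86 x 46 mm, 9 mm deep, with a lug 28 mm wide at the front and one 14 mm wide at the rear.
- airway1: Purple plastic curved airway tube, about 80 x 40 mm as it lies, 14 mm high, 30 g. At the start it lies on the floor of tray1; if it is absent (None), tray1 is empty. Origin: on its underside, about its middle.
- tray2: Stacking tray, one of five alike: light grey plastic, open on top, 100 (x) by 60 (y) by 56 mm tall, walls 5 mm, about 130 g. Origin: centre of its underside, z up, front at -x; inner floor 12 mm up. Walls run from 9 to 56 mm up and can be gripped across the 60 mm. Seated on another, its foot and lugs go in 9 mm and its origin is 47 mm above the lower one's (2 mm play).
- tray2_front (a point): Middle of the tray's front end at the rim, 50 mm from its origin towards -x, 56 mm up. The rim is notched 11 mm deep: 32 mm wide here, 18 mm at the rear. Below the walls is a bevelled foot 86 x 46 mm, 9 mm deep, with a lug 28 mm wide at the front and one 14 mm wide at the rear.
- airway2: Purple plastic curved airway tube, about 80 x 40 mm as it lies, 14 mm high, 30 g. At the start it lies on the floor of tray2; if it is absent (None), tray2 is empty. Origin: on its underside, about its middle.
- tray3: Stacking tray, one of five alike: light grey plastic, open on top, 100 (x) by 60 (y) by 56 mm tall, walls 5 mm, about 130 g. Origin: centre of its underside, z up, front at -x; inner floor 12 mm up. Walls run from 9 to 56 mm up and can be gripped across the 60 mm. Seated on another, its foot and lugs go in 9 mm and its origin is 47 mm above the lower one's (2 mm play).
- tray3_front (a point): Middle of the tray's front end at the rim, 50 mm from its origin towards -x, 56 mm up. The rim is notched 11 mm deep: 32 mm wide here, 18 mm at the rear. Below the walls is a bevelled foot 86 x 46 mm, 9 mm deep, with a lug 28 mm wide at the front and one 14 mm wide at the rear.
- airway3: Purple plastic curved airway tube, about 80 x 40 mm as it lies, 14 mm high, 30 g. At the start it lies on the floor of tray3; if it is absent (None), tray3 is empty. Origin: on its underside, about its middle.
- tray4: Stacking tray, one of five alike: light grey plastic, open on top, 100 (x) by 60 (y) by 56 mm tall, walls 5 mm, about 130 g. Origin: centre of its underside, z up, front at -x; inner floor 12 mm up. Walls run from 9 to 56 mm up and can be gripped across the 60 mm. Seated on another, its foot and lugs go in 9 mm and its origin is 47 mm above the lower one's (2 mm play).
- tray4_front (a point): Middle of the tray's front end at the rim, 50 mm from its origin towards -x, 56 mm up. The rim is notched 11 mm deep: 32 mm wide here, 18 mm at the rear. Below the walls is a bevelled foot 86 x 46 mm, 9 mm deep, with a lug 28 mm wide at the front and one 14 mm wide at the rear.
- airway4: Purple plastic curved airway tube, about 80 x 40 mm as it lies, 14 mm high, 30 g. At the start it lies on the floor of tray4; if it is absent (None), tray4 is empty. Origin: on its underside, about its middle.
- tray5: Stacking tray, one of five alike: light grey plastic, open on top, 100 (x) by 60 (y) by 56 mm tall, walls 5 mm, about 130 g. Origin: centre of its underside, z up, front at -x; inner floor 12 mm up. Walls run from 9 to 56 mm up and can be gripped across the 60 mm. Seated on another, its foot and lugs go in 9 mm and its origin is 47 mm above the lower one's (2 mm play).
- tray5_front (a point): Middle of the tray's front end at the rim, 50 mm from its origin towards -x, 56 mm up. The rim is notched 11 mm deep: 32 mm wide here, 18 mm at the rear. Below the walls is a bevelled foot 86 x 46 mm, 9 mm deep, with a lug 28 mm wide at the front and one 14 mm wide at the rear.
- airway5: Purple plastic curved airway tube, about 80 x 40 mm as it lies, 14 mm high, 30 g. At the start it lies on the floor of tray5; if it is absent (None), tray5 is empty. Origin: on its underside, about its middle.
Things that resemble listed ones, but are neither listed nor needed, are in the scene too. Several things look just like the base: the one meant starts farthest from the robot's base.

How it is judged (in metres and radians):
On the way, in this order (a step that is already met when the one before it is completed fails the run):
1. the cover is off the base (horizontal distance between cover and base above 0.1 m), for 0.2 s.
2. every tray that holds an airway is seated in the stack, the empty ones stand on the counter (horizontal distance between each of airway1, airway2, airway3, airway4, airway5 and base below 0.045 m and ((horizontal distance between tray1 and base above 0.1 m and height (world z) of tray1 below 0.006 m and angle between tray1's own z axis and vertical below 0.05 rad) or (horizontal distance between airway1 and tray1 below 0.035 m and z of airway1 in the frame of tray1 between 0.004 and 0.035 m)) and ((horizontal distance between tray1 and base above 0.1 m and height (world z) of tray1 below 0.006 m and angle between tray1's own z axis and vertical below 0.05 rad) or (horizontal distance between tray1 and base below 0.012 m and horizontal distance between tray1_front and base_front below 0.016 m and angle between tray1's own z axis and vertical below 0.05 rad and (z of tray1 in the frame of base between 0.0075 and 0.0145 m or z of tray1 in the frame of base between 0.0545 and 0.0615 m or z of tray1 in the frame of base between 0.1015 and 0.1085 m or z of tray1 in the frame of base between 0.1485 and 0.1555 m))) and ((horizontal distance between tray2 and base above 0.1 m and height (world z) of tray2 below 0.006 m and angle between tray2's own z axis and vertical below 0.05 rad) or (horizontal distance between airway2 and tray2 below 0.035 m and z of airway2 in the frame of tray2 between 0.004 and 0.035 m)) and ((horizontal distance between tray2 and base above 0.1 m and height (world z) of tray2 below 0.006 m and angle between tray2's own z axis and vertical below 0.05 rad) or (horizontal distance between tray2 and base below 0.012 m and horizontal distance between tray2_front and base_front below 0.016 m and angle between tray2's own z axis and vertical below 0.05 rad and (z of tray2 in the frame of base between 0.0075 and 0.0145 m or z of tray2 in the frame of base between 0.0545 and 0.0615 m or z of tray2 in the frame of base between 0.1015 and 0.1085 m or z of tray2 in the frame of base between 0.1485 and 0.1555 m))) and ((horizontal distance between tray3 and base above 0.1 m and height (world z) of tray3 below 0.006 m and angle between tray3's own z axis and vertical below 0.05 rad) or (horizontal distance between airway3 and tray3 below 0.035 m and z of airway3 in the frame of tray3 between 0.004 and 0.035 m)) and ((horizontal distance between tray3 and base above 0.1 m and height (world z) of tray3 below 0.006 m and angle between tray3's own z axis and vertical below 0.05 rad) or (horizontal distance between tray3 and base below 0.012 m and horizontal distance between tray3_front and base_front below 0.016 m and angle between tray3's own z axis and vertical below 0.05 rad and (z of tray3 in the frame of base between 0.0075 and 0.0145 m or z of tray3 in the frame of base between 0.0545 and 0.0615 m or z of tray3 in the frame of base between 0.1015 and 0.1085 m or z of tray3 in the frame of base between 0.1485 and 0.1555 m))) and ((horizontal distance between tray4 and base above 0.1 m and height (world z) of tray4 below 0.006 m and angle between tray4's own z axis and vertical below 0.05 rad) or (horizontal distance between airway4 and tray4 below 0.035 m and z of airway4 in the frame of tray4 between 0.004 and 0.035 m)) and ((horizontal distance between tray4 and base above 0.1 m and height (world z) of tray4 below 0.006 m and angle between tray4's own z axis and vertical below 0.05 rad) or (horizontal distance between tray4 and base below 0.012 m and horizontal distance between tray4_front and base_front below 0.016 m and angle between tray4's own z axis and vertical below 0.05 rad and (z of tray4 in the frame of base between 0.0075 and 0.0145 m or z of tray4 in the frame of base between 0.0545 and 0.0615 m or z of tray4 in the frame of base between 0.1015 and 0.1085 m or z of tray4 in the frame of base between 0.1485 and 0.1555 m))) and ((horizontal distance between tray5 and base above 0.1 m and height (world z) of tray5 below 0.006 m and angle between tray5's own z axis and vertical below 0.05 rad) or (horizontal distance between airway5 and tray5 below 0.035 m and z of airway5 in the frame of tray5 between 0.004 and 0.035 m)) and ((horizontal distance between tray5 and base above 0.1 m and height (world z) of tray5 below 0.006 m and angle between tray5's own z axis and vertical below 0.05 rad) or (horizontal distance between tray5 and base below 0.012 m and horizontal distance between tray5_front and base_front below 0.016 m and angle between tray5's own z axis and vertical below 0.05 rad and (z of tray5 in the frame of base between 0.0075 and 0.0145 m or z of tray5 in the frame of base between 0.0545 and 0.0615 m or z of tray5 in the frame of base between 0.1015 and 0.1085 m or z of tray5 in the frame of base between 0.1485 and 0.1555 m)))), for 0.2 s.
At the end, for the whole second after the job is handed in: Each airway in its tray; those trays and, on top, the cover seated on the base: within 12 mm of its axis, fronts within 16 mm, tilt < 0.05 rad, height within 3.5 mm of seated; empty trays level on the counter, over 100 mm from the base's centre; all at rest; rack upright (all of step 2 and horizontal distance between cover and base below 0.012 m and horizontal distance between cover_front and base_front below 0.016 m and angle between cover's own z axis and vertical below 0.05 rad and (z of cover in the frame of base between 0.1485 and 0.1555 m or z of cover in the frame of base between 0.1955 and 0.2025 m) and linear speed of each of cover, tray1, tray2, tray3, tray4, tray5 below 0.02 m/s and angle between tube_rack's own z axis and vertical below 0.15 rad); the robot touches nothing.
It fails at once if the rack of blood tubes is knocked over (angle between tube_rack's own z axis and vertical above 0.7 rad).
Of airway1, airway2, airway3, airway4, airway5 only 3 to 4 are there at a start; the rules pass over those that are not, and their reading is None.
At some moment in a run one of tray1, tray2, tray3, tray4, tray5, cover may be knocked a few centimetres aside while the robot is not near it.
It also fails if it takes over 208 s, if anything falls off the work surface, if the arm or the gripper's body presses on something with over 40 N, if the wrist force passes 120 N, or if a joint passes its speed limit or range.

## Working session

There is one attempt and no reset: what is moved stays moved. The work goes in short steps, Python scripts to look and compute and a shell command to move; the robot and the scene stay as the last step left them, time stands still between calls to the robot, and variables do not carry over. Pictures are saved under pics/ and viewed, at most 14 in all, crops included, and the job is handed in when it is done.

```bash
mkdir -p pics; ls; python3 - <<'E'
from plant import get_obs, eyes
import cv2,numpy as np
o=get_obs();print({k:np.round(v,3).tolist() for k,v in o.items()})
a=eyes.snapshot("scene");cv2.imwrite("pics/scene0.png",a)
a=eyes.snapshot("top");cv2.imwrite("pics/top0.png",a)
for n in("scene","top","wrist"):
  m=eyes.camera_model(n);print(n,m["fx"],m["fy"],m["cx"],m["cy"],m["D"],np.round(m["extrinsics"],3).tolist())
E
```

```text
pics
{'clock': 0.0, 'joint_pos': [93.513, 20.592, 0.634, -0.021, -70.136, -16.505], 'qvel': [0.0, -0.056, -0.117, 0.072, -0.046, 0.035], 'tau': [0.002, -58.273, 29.304, 6.997, 0.007, -0.0], 'tool_pos': [0.152, 0.657, 0.226], 'orientation': [179.905, -0.008, -12.998], 'force': [-0.511, 0.307, 0.043], 'moment': [0.023, -0.018, -0.016], 'gripper_force': 0.0, 'opening': 0.088}
scene 486.9608531864933 486.9608531864933 316.53112149073417 237.6562097644766 [-0.07111316  0.          0.          0.          0.        ] [[0.435, 0.762, -0.479, 0.893], [0.9, -0.368, 0.232, -0.209], [0.0, -0.532, -0.847, 0.93], [0.0, 0.0, 0.0, 1.0]]
top 533.0127594932443 533.0127594932443 320.2417774924742 246.48174703718325 [-0.12026066  0.          0.          0.          0.        ] [[0.028, -0.995, 0.092, 0.301], [-1.0, -0.027, 0.003, 0.039], [-0.0, -0.092, -0.996, 1.446], [0.0, 0.0, 0.0, 1.0]]
wrist 348.9344819310124 348.9344819310124 318.82627349744797 234.6903751463778 [-0.02305613  0.          0.          0.          0.        ] [[-0.225, -0.928, -0.295, 0.232], [-0.974, 0.215, 0.068, 0.639], [0.001, 0.303, -0.953, 0.384], [0.0, 0.0, 0.0, 1.0]]
```

View pics/scene0.png

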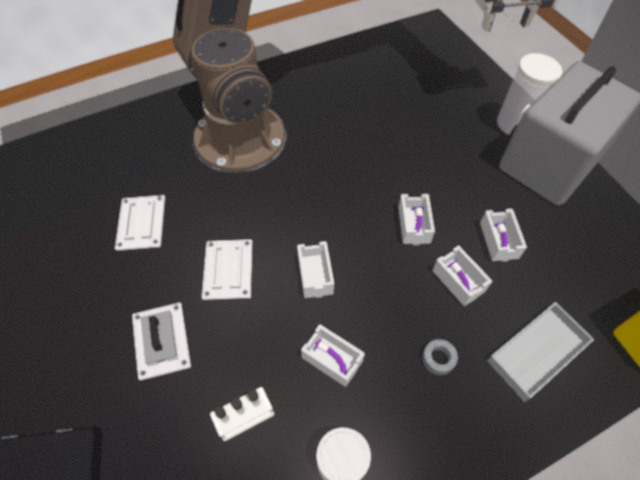

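View pics/top0.png

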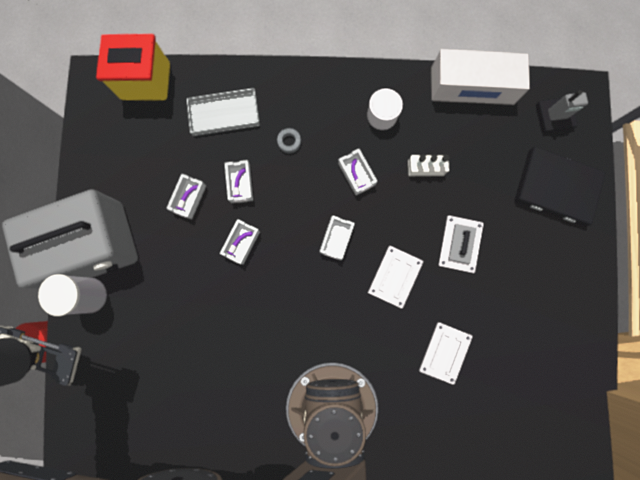

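Scene image: the covered base is at (160,340), with decoy bare bases at (140,222) and (228,268). The filled trays are at (416,219), (502,235), (462,275) and (332,355). The empty tray is at (315,270), the rack at (241,413), and the large white dish at (541,350) is a decoy.

Top image: the covered base is at (461,244), with bare bases at (396,277) and (446,353). The filled trays are at (186,197), (238,181), (357,172) and (239,243). The empty tray is at (336,238) and the rack at (428,165).

Next I measure these with the networks in both cameras.

```bash
cat > h.py <<'E'
import numpy as np, cv2
from scipy.optimize import least_squares
from plant import get_obs, eyes, spotter
def cam(n):
    m=eyes.camera_model(n); K=np.array([[m["fx"],0,m["cx"]],[0,m["fy"],m["cy"]],[0,0,1.]])
    return K,np.array(m["D"],float),np.array(m["extrinsics"])
def ray(c,p):
    K,D,T=c; u=cv2.undistortPoints(np.array([[p]],float),K,D)[0,0]
    return T[:3,3],T[:3,:3]@np.array([u[0],u[1],1.])
def onz(c,p,z):
    o,d=ray(c,p); return o+d*(z-o[2])/d[2]
def tri(obs):
    A=np.zeros((3,3));b=np.zeros(3);L=[]
    for c,p in obs:
        o,d=ray(c,p);d=d/np.linalg.norm(d);P=np.eye(3)-np.outer(d,d);A+=P;b+=P@o;L.append((o,P))
    x=np.linalg.solve(A,b);return x,max(np.linalg.norm(P@(x-o)) for o,P in L)
def proj(c,X):
    K,D,T=c;R=T[:3,:3].T;return cv2.projectPoints(np.asarray(X,float).reshape(-1,3),cv2.Rodrigues(R)[0],-R@T[:3,3],K,D)[0][:,0]
def find(camn,t,pm=.3):
    return [(np.array(d["location"],float),d["p"]) for d in spotter.place_of(camn,t) if d["p"]>pm]
E
python3 - <<'E'
from h import *
C={}
for n in("scene","top"):
    eyes.snapshot(n);C[n]=cam(n)
for t in("base","base_front","cover","cover_front","tray1","tray1_front","airway1","tube_rack"):
    S=find("scene",t);T=find("top",t)
    print(t,"scene",[(np.round(p).tolist(),round(q,2)) for p,q in S],"top",[(np.round(p).tolist(),round(q,2)) for p,q in T])
    for p,q in T:
        for s,r in S:
            x,e=tri([(C["top"],p),(C["scene"],s)])
            if e<.006 and -.03<x[2]<.12: print("   ",np.round(x,3),round(e*1000,1),np.round(p),np.round(s))
E
```

```text
base scene [([228.0, 272.0], 0.95), ([142.0, 225.0], 0.75), ([161.0, 342.0], 0.69)] top [([442.0, 350.0], 0.92), ([394.0, 278.0], 0.86), ([460.0, 245.0], 0.74)]
    [ 0.161 -0.297  0.001] 4.7 [442. 350.] [142. 225.]
    [ 0.355 -0.162 -0.017] 2.0 [394. 278.] [228. 272.]
    [ 0.45  -0.344 -0.007] 0.1 [460. 245.] [161. 342.]
base_front scene [([229.0, 245.0], 0.76), ([143.0, 201.0], 0.75), ([153.0, 313.0], 0.61), ([162.0, 340.0], 0.49)] top [([439.0, 370.0], 0.9), ([390.0, 294.0], 0.83), ([462.0, 263.0], 0.58)]
    [ 0.109 -0.282  0.019] 0.6 [439. 370.] [143. 201.]
    [ 0.31  -0.144  0.021] 3.2 [390. 294.] [229. 245.]
    [ 0.399 -0.338  0.024] 0.7 [462. 263.] [153. 313.]
cover scene [([160.0, 337.0], 0.73)] top [([459.0, 242.0], 0.81)]
    [ 0.456 -0.335  0.024] 3.2 [459. 242.] [160. 337.]
cover_front scene [([154.0, 315.0], 0.84)] top [([462.0, 260.0], 0.7)]
    [ 0.406 -0.336  0.028] 1.3 [462. 260.] [154. 315.]
tray1 scene [([316.0, 278.0], 0.96), ([331.0, 360.0], 0.95), ([456.0, 283.0], 0.71)] top [([336.0, 235.0], 0.93), ([237.0, 184.0], 0.87), ([356.0, 175.0], 0.81), ([191.0, 201.0], 0.65), ([246.0, 246.0], 0.63)]
    [ 0.464 -0.001  0.013] 2.6 [336. 235.] [316. 278.]
    [ 0.6    0.275 -0.008] 5.8 [237. 184.] [456. 283.]
    [ 0.635 -0.051  0.002] 0.7 [356. 175.] [331. 360.]
tray1_front scene [([308.0, 241.0], 0.96), ([499.0, 208.0], 0.58), ([329.0, 361.0], 0.54)] top [([328.0, 252.0], 0.81)]
airway1 scene [([329.0, 359.0], 0.67), ([498.0, 238.0], 0.5), ([413.0, 223.0], 0.47)] top [([358.0, 174.0], 0.72), ([237.0, 243.0], 0.71), ([242.0, 182.0], 0.48)]
    [ 0.635 -0.056  0.017] 0.6 [358. 174.] [329. 359.]
tube_rack scene [([244.0, 418.0], 0.86), ([316.0, 278.0], 0.7), ([498.0, 208.0], 0.47)] top [([428.0, 165.0], 0.76)]
    [ 0.666 -0.245  0.015] 0.4 [428. 165.] [244. 418.]
```

```bash
python3 -m crank '[0,0,0,28,51,-10,1, 0,0,0,28,51,-10,1, 0,0,0,28,51,-10,1, 0,0,0,28,51,-10,1, 0,0,0,28,51,-10,1]'
python3 -m crank '[0,0,0,58,11,0,1, 0,0,0,58,11,0,1, 0,0,0,58,11,0,1, 0,0,0,58,11,0,1, 0,0,0,58,11,0,1]'
python3 - <<'E'
from h import *
a=eyes.snapshot("wrist");cv2.imwrite("pics/w1.png",a);c=cam("wrist");np.savez("w1.npz",K=c[0],D=c[1],T=c[2])
print(np.round(c[2],3).tolist())
for t in("tray1","tray1_front","airway1"):
    for p,q in find("wrist",t,.15): print(t,np.round(p),round(q,2),np.round(onz(c,p,dict(tray1=0,tray1_front=.056,airway1=.012)[t]),3))
E
```

```text
clock: 1.62
tool_pos: [0.2312, 0.3759, 0.277]
orientation: [-180.0, -0.0, -13.0]
force: [0.3, 0.0, -0.3]
opening: 0.0877
gripper_force: 0.0
clock: 2.25
tool_pos: [0.5029, 0.2579, 0.2769]
orientation: [-180.0, -0.0, -13.0]
force: [0.7, 1.5, 0.0]
opening: 0.0872
gripper_force: 0.0
[[-0.227, -0.928, -0.294, 0.588], [-0.974, 0.217, 0.068, 0.237], [0.001, 0.302, -0.953, 0.434], [0.0, 0.0, 0.0, 1.0]]
tray1 [528. 182.] 0.95 [ 0.462 -0.004  0.   ]
tray1 [564.  16.] 0.81 [ 0.64  -0.055  0.   ]
tray1 [194. 177.] 0.63 [0.563 0.402 0.   ]
tray1 [328. 237.] 0.6 [0.448 0.257 0.   ]
tray1 [291. 114.] 0.55 [0.607 0.265 0.   ]
tray1_front [545. 236.] 0.92 [0.41  0.011 0.056]
airway1 [293. 111.] 0.75 [0.609 0.262 0.012]
airway1 [331. 243.] 0.72 [0.444 0.254 0.012]
airway1 [186. 179.] 0.58 [0.564 0.408 0.012]
airway1 [327. 239.] 0.33 [0.45  0.258 0.012]
```

View pics/w1.png

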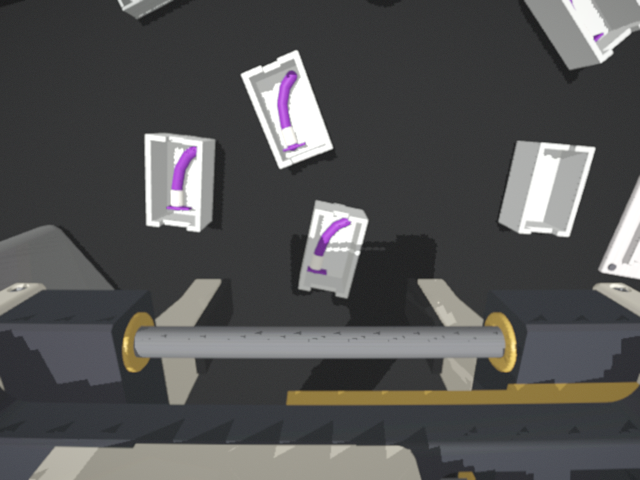

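The wrist view shows filled trays at (180,182), (287,110), (333,250) and, cut off, (600,20). The empty tray is at (547,188). I enlarge these to read the notches.

```bash
python3 - <<'E'
import cv2,numpy as np
a=cv2.imread("pics/w1.png")
f=lambda x,y:cv2.resize(a[y:y+120,x:x+132],(396,300)[:2] if 0 else (396,360),interpolation=cv2.INTER_CUBIC)[:300] if 0 else cv2.resize(a[y:y+113,x:x+150],(398,299),interpolation=cv2.INTER_CUBIC)
m=np.vstack([np.hstack([f(105,125),f(215,50)]),np.hstack([f(258,195),f(470,130)])])
cv2.imwrite("pics/m1.png",m);print(m.shape)
E
```

```text
(598, 796, 3)
```

View pics/m1.png

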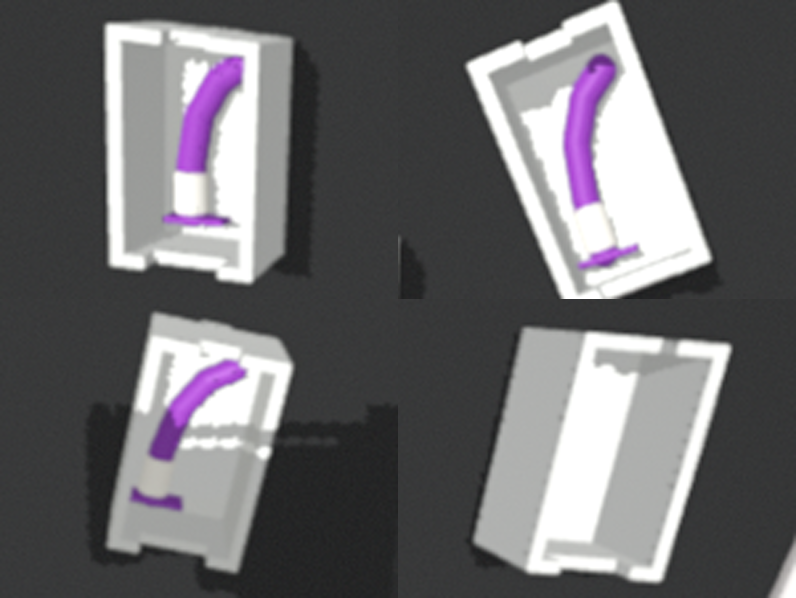

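```bash
cat >> h.py <<'E'
def box(L,W,z0,z1): return [(sx*L/2,sy*W/2,z) for sx in(-1,1) for sy in(-1,1) for z in(z0,z1)]
SH=dict(tray=box(.1,.06,.009,.056)+box(.086,.046,0,.009),base=box(.14,.1,0,.008),cover=box(.1,.06,.009,.017)+box(.086,.046,0,.009))
SH={k:np.array(v) for k,v in SH.items()}
def contour(img,px,thr=90):
    m=(img.max(2)>thr).astype(np.uint8)
    cs,_=cv2.findContours(m,cv2.RETR_EXTERNAL,cv2.CHAIN_APPROX_NONE)
    cs=[c for c in cs if cv2.contourArea(c)>150]
    c=max(cs,key=lambda c:cv2.pointPolygonTest(c,tuple(map(float,px)),True))
    return c[:,0].astype(float)
def fit(kind,views,x0,fz=False,thr=90):
    """views: [(cam,img)], x0=(x,y,yaw rad[,z]) -> pose, rms px, edge flag"""
    zb=x0[3] if len(x0)>3 else 0.
    V=[]
    for c,img in views:
        ct=contour(img,proj(c,[[x0[0],x0[1],.02+zb]])[0],thr)
        ok=(ct.min(0)>2).all() and (ct[:,0]<637).all() and (ct[:,1]<477).all()
        if ok: V.append((c,ct))
    def res(p):
        z=p[3] if fz else zb
        R=np.array([[np.cos(p[2]),-np.sin(p[2])],[np.sin(p[2]),np.cos(p[2])]])
        X=SH[kind].copy();X[:,:2]=X[:,:2]@R.T+p[:2];X[:,2]+=z
        r=[]
        for c,ct in V:
            h=cv2.convexHull(proj(c,X).astype(np.float32))
            r+= [cv2.pointPolygonTest(h,(q[0],q[1]),True)-.0 for q in ct]
        return np.array(r)
    p0=list(x0[:3])+([zb] if fz else [])
    s=least_squares(res,p0,loss="soft_l1",f_scale=.7,diff_step=None,x_scale=[.01,.01,.1]+([.01] if fz else []),method="trf",jac="3-point")
    return s.x,np.median(np.abs(res(s.x))),len(V)
E
python3 - <<'E'
from h import *
w=np.load("w1.npz");cw=(w["K"],w["D"],w["T"]);iw=cv2.imread("pics/w1.png")
ct=cam("top");it=cv2.imread("pics/top0.png");cs=cam("scene");isc=cv2.imread("pics/scene0.png")
g=dict(A=(.565,.40,0),B=(.607,.265,.35),C=(.45,.257,-.2),E=(.464,-.002,-.25),D=(.637,-.055,.5))
for k,v in g.items():
    for nm,V in(("w",[(cw,iw)]),("t",[(ct,it)]),("s",[(cs,isc)]),("all",[(cw,iw),(ct,it),(cs,isc)])):
        try:
            s,r,n=fit("tray",V,v,fz=nm=="all");print(k,nm,np.round(s[:2],4),"yaw",round(np.degrees(s[2]),1),np.round(s[3:],4),"rms",round(r,2),n)
        except Exception as e: print(k,nm,e)
for nm,V in(("t",[(ct,it)]),("s",[(cs,isc)]),("both",[(ct,it),(cs,isc)])):
    s,r,n=fit("base",V,(.45,-.34,-.1),fz=nm=="both");print("base",nm,np.round(s,4),np.degrees(s[2]),round(r,2),n)
E
```

```text
A w [0.5644 0.4058] yaw -20.4 [] rms 0.44 1
A t [0.5583 0.4111] yaw -20.2 [] rms 0.31 1
A s [0.5565 0.4106] yaw -20.2 [] rms 0.59 1
A all [0.5639 0.404 ] yaw -20.6 [0.0054] rms 0.55 3
B w [0.6073 0.2645] yaw 7.8 [] rms 0.94 1
B t [0.6025 0.2705] yaw 7.7 [] rms 0.27 1
B s [0.6002 0.2696] yaw 7.6 [] rms 0.56 1
B all [0.606  0.2638] yaw 7.8 [0.0114] rms 0.57 3
C w [0.4448 0.2542] yaw -25.4 [] rms 0.4 1
C t [0.4382 0.2598] yaw -24.7 [] rms 0.31 1
C s [0.4363 0.2591] yaw -24.7 [] rms 0.5 1
C all [0.445  0.2545] yaw -25.3 [0.0029] rms 0.55 3
E w [ 0.4615 -0.0031] yaw -17.1 [] rms 0.47 1
E t [0.4563 0.0005] yaw -17.8 [] rms 0.55 1
E s [ 4.549e-01 -1.000e-04] yaw -16.6 [] rms 0.62 1
E all [ 0.4618 -0.0014] yaw -17.2 [0.0028] rms 0.55 3
D w [ 0.637 -0.055] yaw 28.6 [] rms nan 0
D t [ 0.6385 -0.0514] yaw 29.8 [] rms 0.28 1
D s [ 0.6348 -0.0504] yaw 29.8 [] rms 0.7 1
D all [ 0.6368 -0.0514] yaw 29.9 [0.0073] rms 0.42 2
base t [ 0.4524 -0.3415 -0.1771] -10.14953582026433 0.26 1
base s [ 0.45   -0.3424 -0.1763] -10.099252255970468 0.57 1
base both [ 0.4522 -0.3412 -0.1761  0.0051] -10.08927938902646 0.37 2
  return _methods._mean(a, axis=axis, dtype=dtype,
  ret = ret.dtype.type(ret / rcount)
```

Top and scene agree to within about 3 mm. The wrist fit is shifted because the arm was still moving, so I'll settle before each picture from now on. Before the reach, these are the things that could be mistaken for the base (top-view pixels):
- bare (446,353)
- bare (396,277)
- covered (461,244)

I choose the covered one: it is farthest from the robot, at 0.57 m against about 0.39 and 0.34 m. Now I go there and check it close up.

```bash
python3 -m crank '[0,0,0,10,58.5,0,1, 0,0,0,10,58.5,0,1, 0,0,0,10,58.5,0,1, 0,0,0,10,58.5,0,1, 0,0,0,10,58.5,0,1]' >/dev/null
python3 -m crank '[0,0,0,10,58.5,0,1, 0,0,0,10,58.5,0,1, 0,0,0,10,58.5,0,1, 0,0,0,10,58.5,0,1, 0,0,0,10,58.5,0,1]' >/dev/null
python3 -m crank '[0,0,-0.05,0,0,0,1, 0,0,0,0,0,0,1, 0,0,0,0,0,0,1, 0,0,0,0,0,0,1]'
python3 - <<'E'
from h import *
c=cam("wrist");a=eyes.snapshot("wrist");cv2.imwrite("pics/w2.png",a)
np.savez("w2.npz",K=c[0],D=c[1],T=c[2])
print("base",*fit("base",[(c,a)],(.451,-.342,-.176)))
try: print("D",*fit("tray",[(c,a)],(.638,-.051,.52)))
except Exception as e: print(e)
for t in("cover","cover_front","base_front"):
    for p,q in find("wrist",t,.2): print(t,np.round(p),round(q,2),np.round(onz(c,p,dict(cover=.011,cover_front=.028,base_front=.02)[t]),3))
E
```

```text
clock: 4.2
tool_pos: [0.4674, -0.3325, 0.277]
orientation: [180.0, -0.0, -10.1]
force: [-0.3, -0.3, 0.4]
opening: 0.0877
gripper_force: 0.0
base [ 0.45368778 -0.34160984 -0.17617858] 0.47159892544966836 1
D [ 0.638 -0.051  0.52 ] nan 0
cover [329. 204.] 0.94 [ 0.454 -0.343  0.011]
cover_front [328. 251.] 0.7 [ 0.399 -0.331  0.028]
base_front [328. 249.] 0.65 [ 0.399 -0.332  0.02 ]
  return _methods._mean(a, axis=axis, dtype=dtype,
  ret = ret.dtype.type(ret / rcount)
```

View pics/w2.png

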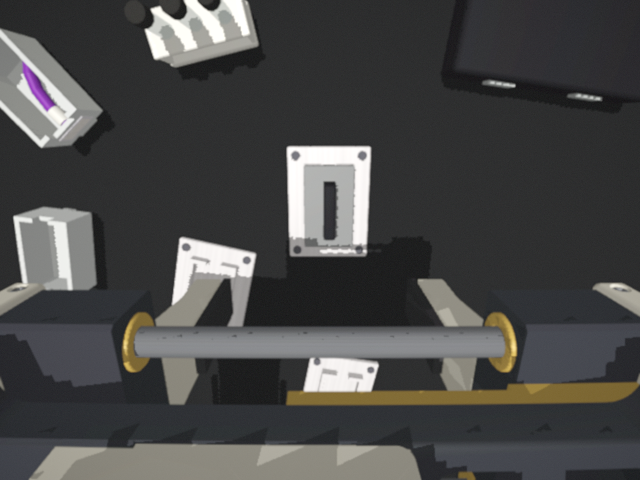

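The wrist image shows the covered base at (329,202), with the cover's handle at (330,210). The front notch gap is at the lower end (328,250). The rack is at (200,30) and the decoy bases at (215,280) and (340,375). I check the handle height by triangulation.

```bash
python3 - <<'E' 2>/dev/null
from h import *
w=np.load("w2.npz");cw=(w["K"],w["D"],w["T"]);iw=cv2.imread("pics/w2.png")
ct=cam("top");it=cv2.imread("pics/top0.png")
def dark(im,x,y,r):
    s=im[y-r:y+r,x-r:x+r].max(2)<70;n,l,st,ce=cv2.connectedComponentsWithStats(s.astype(np.uint8))
    i=min(range(1,n),key=lambda i:np.hypot(*(ce[i]-r))+(1e3 if st[i,4]<20 else 0));print(st[i]);return ce[i]+[x-r,y-r]
a=dark(iw,330,208,36);b=dark(it,463,243,15)
print(a,b,tri([(cw,a),(ct,b)]))
E
```

```text
[ 30  10  12  57 617]
[ 12   3  10  25 119]
[329.6904376  210.05672609] [464.57983193 242.89915966] (array([ 0.4516153 , -0.34287426,  0.0361946 ]), np.float64(0.0004718884707946575))
```

```bash
python3 -m crank '[0,0,0,-12,11.5,50,1, 0,0,0,0,0,55,1, 0,0,0,0,0,50,1, 0,0,0,0,0,40,1, 0,0,0,0,0,25,1]' >/dev/null
python3 -m crank '[0,0,0,0,0,14,1, 0,0,0,0,0,6,1, 0,0,0,0,0,0,1, 0,0,0,0,0,0,1]'; python3 -m crank '[0,0,0,0,0,0,0, 0,0,0,0,0,0,0, 0,0,0,0,0,0,0, 0,0,0,0,0,0,0]'
```

```text
clock: 5.52
tool_pos: [0.4538, -0.343, 0.0376]
orientation: [180.0, -0.1, -10.1]
force: [0.2, 0.1, 0.5]
opening: 0.0873
gripper_force: 0.0
clock: 6.02
tool_pos: [0.4532, -0.3428, 0.0366]
orientation: [180.0, -0.0, -10.1]
force: [0.7, 0.4, -0.1]
opening: 0.053
gripper_force: 0.0
```

```bash
python3 -m crank '[0,0,0,0,0,0,0, 0,0,0,0,0,0,0, 0,0,0,0,0,0,0, 0,0,0,0,0,0,0, 0,0,0,0,0,0,0]'; python3 -m crank '[0,0,0,0,0,0,0, 0,0,0,0,0,0,0]'
```

```text
clock: 6.65
tool_pos: [0.4531, -0.3428, 0.0365]
orientation: [-180.0, 0.0, -10.1]
force: [1.0, -0.0, -0.9]
opening: 0.0138
gripper_force: 30.0
clock: 6.9
tool_pos: [0.4531, -0.3428, 0.0366]
orientation: [-180.0, -0.0, -10.1]
force: [0.3, -0.6, -0.4]
opening: 0.0137
gripper_force: 30.0
```

```bash
python3 -m crank '[0,0,0,0,0,-15,0, 0,0,0,0,0,-25,0, 0,0,0,0,0,-30,0, 0,0,0,12.5,-53.8,0,0, 0,0,0,12.5,-53.8,0,0]'; python3 -m crank '[0,0,0,12.5,-53.8,0,0, 0,0,0,12.5,-53.8,0,0, 0,0,0,0,0,0,0, 0,0,0,0,0,40,0, 0,0,0,0,0,25,0]';  python3 -m crank '[0,0,0,0,0,10,0, 0,0,0,0,0,5,0, 0,0,0,0,0,0,0, 0,0,0,0,0,0,0]'
```

```text
clock: 7.52
tool_pos: [0.4973, -0.2407, 0.1082]
orientation: [-180.0, -0.1, -10.2]
force: [0.5, 0.3, -1.5]
opening: 0.0136
gripper_force: 30.0
clock: 8.15
tool_pos: [0.5396, -0.14, 0.0411]
orientation: [-180.0, 0.0, -10.1]
force: [-0.5, 0.4, -0.0]
opening: 0.0137
gripper_force: 30.0
clock: 8.65
tool_pos: [0.5408, -0.1398, 0.0275]
orientation: [-180.0, -0.1, -10.1]
force: [-0.1, -0.2, -1.8]
opening: 0.0136
gripper_force: 30.0
```

```bash
python3 -m crank '[0,0,0,0,0,1,0, 0,0,0,0,0,0,0.6, 0,0,0,0,0,0,0.6, 0,0,0,0,0,0,0.6, 0,0,0,0,0,0,0.6]' ; python3 -m crank '[0,0,0,0,0,-20,1, 0,0,0,0,0,-50,1, 0,0,0,-16,40,-40,1, 0,0,0,-17,40,-40,1, 0,0,0,-17,40,-40,1]'; python3 -m crank '[0,0,0,0,0,-60,1, 0,0,0,0,0,0,1, 0,0,0,0,0,0,1, 0,0,0,0,0,0,1]'
python3 - <<'E' 2>/dev/null
from h import *
c=cam("wrist");a=eyes.snapshot("wrist");cv2.imwrite("pics/w3.png",a)
np.savez("w3.npz",K=c[0],D=c[1],T=c[2])
print("base",*fit("base",[(c,a)],(.4535,-.342,-.176)))
try: print("cover",*fit("cover",[(c,a)],(.541,-.140,-.176)))
except Exception as e: print(e)
for t in("cover","cover_front","base","base_front","tray1","tray1_front"):
    for p,q in find("wrist",t,.2): print(t,np.round(p),round(q,2),np.round(onz(c,p,dict(cover=0,base=0,tray1=0,tray1_front=.056,cover_front=.017,base_front=.02)[t]),3))
cv2.imwrite("pics/m3.png",cv2.resize(a[0:300],None,fx=1.25,fy=1.9,interpolation=cv2.INTER_CUBIC))
E
```

```text
clock: 9.28
tool_pos: [0.5402, -0.1397, 0.0256]
orientation: [180.0, -0.0, -10.1]
force: [-0.2, 0.0, -0.1]
opening: 0.0479
gripper_force: 0.0
clock: 9.9
tool_pos: [0.469, -0.2499, 0.2171]
orientation: [-180.0, -0.0, -10.1]
force: [1.3, 0.8, -0.7]
opening: 0.0871
gripper_force: 0.0
clock: 10.4
tool_pos: [0.4694, -0.2487, 0.2743]
orientation: [-180.0, 0.1, -10.1]
force: [0.1, 0.6, -0.4]
opening: 0.0877
gripper_force: 0.0
base [ 0.45417638 -0.3415067  -0.1766944 ] 0.34664726825029046 1
cover [ 0.54080047 -0.13903139 -0.17400712] 0.9686419255932734 1
cover [223. 151.] 0.56 [ 0.54  -0.144  0.   ]
cover_front [220. 194.] 0.57 [ 0.492 -0.132  0.017]
base [393. 387.] 0.73 [ 0.156 -0.307  0.   ]
base [270. 281.] 0.72 [ 0.361 -0.162  0.   ]
base [394. 192.] 0.58 [ 0.453 -0.341  0.   ]
base_front [260. 326.] 0.89 [ 0.307 -0.138  0.02 ]
base_front [396. 240.] 0.86 [ 0.398 -0.334  0.02 ]
base_front [395. 191.] 0.56 [ 0.459 -0.339  0.02 ]
tray1 [135. 234.] 0.91 [ 0.459 -0.002  0.   ]
tray1 [125.  80.] 0.66 [ 0.638 -0.052  0.   ]
tray1 [119.  82.] 0.59 [ 0.638 -0.045  0.   ]
tray1_front [112. 288.] 0.62 [0.41  0.015 0.056]
```

View pics/m3.png

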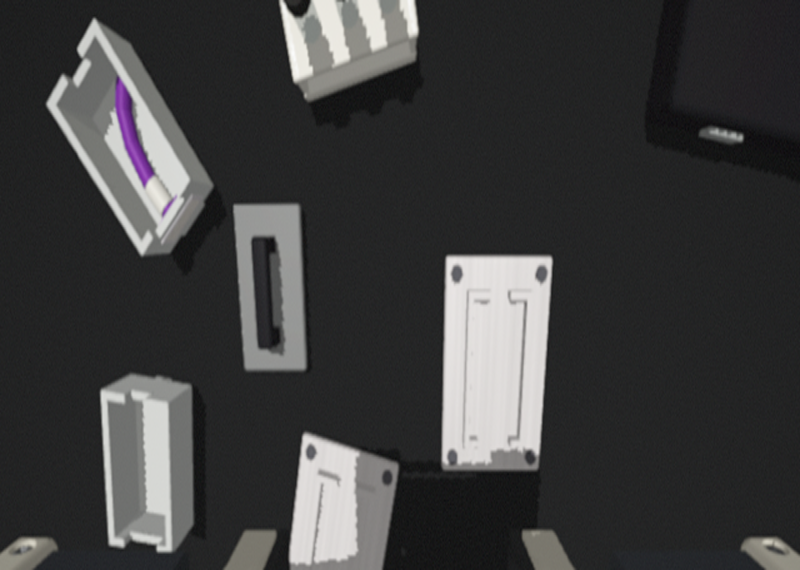

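The view shows the rim's wide notch at the base's lower (-x) end, around (490,440), and the narrow one at the top (500,295). So the base front faces -x. The cover stands at (272,288) and tray D is at (130,130). I move over D.

```bash
python3 -m crank '[0,0,0,26,-45,0,1, 0,0,0,26,-45,0,1, 0,0,0,26,-45,0,1, 0,0,0,26,-45,0,1, 0,0,0,26,-45,0,1]' >/dev/null; python3 -m crank '[0,0,-0.175,0,0,10,1, 0,0,-0.175,0,0,10,1, 0,0,-0.175,0,0,10,1, 0,0,-0.175,0,0,10,1]' >/dev/null;  python3 -m crank '[0,0,0,0,0,0,1, 0,0,0,0,0,0,1, 0,0,0,0,0,0,1]'
cat > look.py <<'E'
import sys
from h import *
# look.py name kind x y yawdeg : settle first; fit in wrist view, print tool rows needed to sit above it
n,k,x,y,yw=sys.argv[1],sys.argv[2],*map(float,sys.argv[3:6])
c=cam("wrist");o=get_obs();a=eyes.snapshot("wrist");cv2.imwrite(f"pics/{n}.png",a)
s,r,nv=fit(k,[(c,a)],(x,y,np.radians(yw)));print("wrist",np.round(s[:2],4),round(np.degrees(s[2]),1),"med",r,nv)
t=eyes.snapshot("top");s2,r2,n2=fit(k,[(cam("top"),t)],s);print("top",np.round(s2[:2],4),round(np.degrees(s2[2]),1),"med",r2)
if k=="tray":
    s3,r3,_=fit(k,[(c,a),(cam("top"),t)],s,fz=True);print("both+z",np.round(s3,4))
    u=proj(c,[[s[0],s[1],.04]])[0].astype(int)
    q=a[max(0,u[1]-75):u[1]+75,max(0,u[0]-100):u[0]+100];cv2.imwrite(f"pics/{n}c.png",cv2.resize(q,None,fx=3,fy=3,interpolation=cv2.INTER_CUBIC))
yaw=np.radians(o["orientation"][2]);d=s[:2]-np.array(o["tool_pos"][:2]);cc,ss=np.cos(yaw),np.sin(yaw)
print("tcp",np.round(o["tool_pos"],4),np.round(o["orientation"],1),"turn z rad",round(-(s[2]-yaw),3),"shift before turn",np.round(1e3*np.array([cc*d[0]+ss*d[1],-(-ss*d[0]+cc*d[1])]),1))
yaw=s[2];cc,ss=np.cos(yaw),np.sin(yaw);print("shift after turn",np.round(1e3*np.array([cc*d[0]+ss*d[1],-(-ss*d[0]+cc*d[1])]),1))
E
python3 look.py d1 tray .638 -.051 30
```

```text
clock: 12.25
tool_pos: [0.6377, -0.0504, 0.2361]
orientation: [180.0, -0.0, 29.9]
force: [0.3, 0.6, 0.3]
opening: 0.0875
gripper_force: 0.0
wrist [ 0.6381 -0.0506] 29.6 med 0.4702307723418191 1
top [ 0.6378 -0.0519] 29.0 med 0.33457428345193346
both+z [ 6.382e-01 -5.060e-02  5.177e-01  4.000e-04]
tcp [ 0.6377 -0.0504  0.2361] [180.   -0.   29.9] turn z rad 0.004 shift before turn [0.3 0.4]
shift after turn [0.3 0.4]
```

View pics/d1c.png

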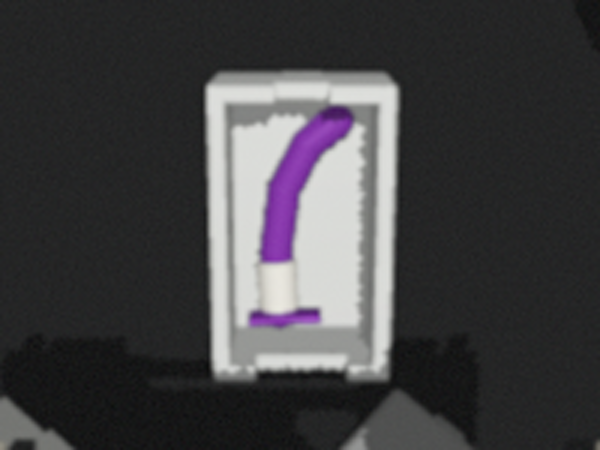

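The wide notch is at tool -x, so D's front points the way I expected. The height check is good (z about 0). Grasping D.

```bash
python3 -m crank '[0,0,0.004,0,0,50,1, 0,0,0,0,0,55,1, 0,0,0,0,0,50,1, 0,0,0,0,0,35,1, 0,0,0,0,0,15,1]'; python3 -m crank '[0,0,0,0,0,7,1, 0,0,0,0,0,0,0, 0,0,0,0,0,0,0, 0,0,0,0,0,0,0, 0,0,0,0,0,0,0]';python3 -m crank '[0,0,0,0,0,0,0, 0,0,0,0,0,0,0]'
```

```text
clock: 12.98
tool_pos: [0.6364, -0.0507, 0.0286]
orientation: [-179.9, 0.2, 29.7]
force: [0.5, -0.3, 0.3]
opening: 0.0877
gripper_force: 0.0
clock: 13.6
tool_pos: [0.6379, -0.0504, 0.0245]
orientation: [180.0, -0.1, 29.8]
force: [-0.3, -0.5, 4.5]
opening: 0.0597
gripper_force: 30.0
clock: 13.85
tool_pos: [0.638, -0.0504, 0.0245]
orientation: [180.0, -0.1, 29.8]
force: [-0.8, 0.3, 4.9]
opening: 0.0596
gripper_force: 30.0
```

```bash
python3 -m crank '[0,0,0,0,0,-20,0, 0,0,0,0,0,-40,0, 0,0,0,0,0,-40,0, 0,0,0.1745,0,0,0,0, 0,0,0.1745,0,0,0,0]'>/dev/null; python3 -m crank '[0,0,0.1745,0,0,0,0, 0,0,0.1745,0,0,0,0, 0,0,0,-21.7,53,0,0, 0,0,0,-21.7,53,0,0, 0,0,0,-21.7,53,0,0]';python3 -m crank '[0,0,0,-21.7,53,0,0, 0,0,0,-21.7,53,0,0, 0,0,0,-21.7,53,0,0, 0,0,0,0,0,0,0, 0,0,0,0,0,0,0]'
```

```text
clock: 15.1
tool_pos: [0.5437, -0.1963, 0.1233]
orientation: [-180.0, 0.0, -10.2]
force: [2.1, -0.1, -0.1]
opening: 0.0596
gripper_force: 30.0
clock: 15.72
tool_pos: [0.4525, -0.3403, 0.1234]
orientation: [-180.0, 0.0, -10.3]
force: [-0.1, 0.3, -2.4]
opening: 0.0598
gripper_force: 30.0
```

```bash
python3 -m crank '[0,0,-0.003,1.5,1.2,30,0, 0,0,0,0,0,30,0, 0,0,0,0,0,14,0, 0,0,0,0,0,0,0, 0,0,0,0,0,0,0]'; python3 -m crank '[0,0,0,0,0,2,0, 0,0,0,0,0,2,0, 0,0,0,0,0,0,0]'; python3 -m crank '[0,0,0,0,0,2,0, 0,0,0,0,0,2,0, 0,0,0,0,0,0,0]';
```

```text
clock: 16.35
tool_pos: [0.455, -0.3416, 0.0506]
orientation: [180.0, -0.1, -10.0]
force: [-0.1, 0.6, -1.2]
opening: 0.06
gripper_force: 30.0
clock: 16.73
tool_pos: [0.454, -0.3417, 0.0457]
orientation: [-180.0, -0.0, -10.1]
force: [-0.6, 0.8, -1.7]
opening: 0.0598
gripper_force: 30.0
clock: 17.1
tool_pos: [0.4539, -0.3416, 0.0413]
orientation: [-180.0, 0.0, -10.1]
force: [-0.3, -0.2, -1.0]
opening: 0.0601
gripper_force: 30.0
```

```bash
python3 -m crank '[0,0,0,0,0,2,0, 0,0,0,0,0,2,0, 0,0,0,0,0,0,0]'; python3 -m crank '[0,0,0,0,0,2,0, 0,0,0,0,0,1,0, 0,0,0,0,0,0,0]'
```

```text
clock: 17.48
tool_pos: [0.4539, -0.3416, 0.0373]
orientation: [-180.0, 0.0, -10.1]
force: [0.0, 0.5, -1.5]
opening: 0.0599
gripper_force: 30.0
clock: 17.85
tool_pos: [0.4542, -0.3417, 0.0355]
orientation: [180.0, -0.0, -10.1]
force: [-3.0, 3.3, 8.5]
opening: 0.0596
gripper_force: 30.0
```

```bash
python3 -m crank '[0,0,0,0,0,0,1, 0,0,0,0,0,0,1, 0,0,0,0,0,0,1, 0,0,0,0,0,-20,1, 0,0,0,0,0,-50,1]'; python3 -m crank '[0,0,0,0,0,-60,1, 0,0,0,0,0,-60,1, 0,0,0,-11,-53.6,-10,1, 0,0,0,-11,-53.6,0,1, 0,0,0,-11,-53.6,0,1]'>/dev/null; python3 -m crank '[0,0,0,-11,-53.6,0,1, 0,0,0,-11,-53.6,0,1, 0,0,0,-11,-53.6,0,1, 0,0,0,-11,-53.6,0,1, 0,0,0,-11,-53.6,0,1]'>/dev/null; python3 -m crank '[0,0,0,-11,-53.6,0,1, 0,0,0,-11,-53.6,0,1, 0,0,0,-11,-53.6,0,1, 0,0,0.13,0,0,0,1, 0,0,0.13,0,0,0,1]';python3 -m crank '[0,0,0,0,0,0,1, 0,0,0,0,0,0,1, 0,0,0,0,0,0,1]'; python3 look.py c1 tray .44 .26 -25
```

```text
clock: 18.48
tool_pos: [0.4523, -0.341, 0.1029]
orientation: [-179.9, 0.3, -10.1]
force: [1.2, 0.5, 0.6]
opening: 0.0876
gripper_force: 0.0
clock: 20.35
tool_pos: [0.4376, 0.2608, 0.2341]
orientation: [180.0, 0.0, -25.1]
force: [-0.6, 0.0, 0.6]
opening: 0.0875
gripper_force: 0.0
clock: 20.72
tool_pos: [0.438, 0.2598, 0.2346]
orientation: [-180.0, -0.0, -24.9]
force: [-0.4, 0.5, 0.4]
opening: 0.0875
gripper_force: 0.0
wrist [0.4393 0.2575] -25.0 med 0.5174108789177987 1
top [0.4339 0.2488] -22.2 med 3.1306326869902943
both+z [ 0.4393  0.2574 -0.4357  0.0007]
tcp [0.438  0.2598 0.2346] [-180.    -0.   -24.9] turn z rad 0.002 shift before turn [2.2 1.6]
shift after turn [2.2 1.6]
```

```bash
python3 -m crank '[0,0,0.002,2.2,1.6,50,1, 0,0,0,0,0,55,1, 0,0,0,0,0,50,1, 0,0,0,0,0,35,1, 0,0,0,0,0,15,1]'; python3 -m crank '[0,0,0,0,0,5,1, 0,0,0,0,0,0,0, 0,0,0,0,0,0,0, 0,0,0,0,0,0,0, 0,0,0,0,0,0,0]';python3 -m crank '[0,0,0,0,0,0,0, 0,0,0,0,0,0,0]'
```

```text
clock: 21.45
tool_pos: [0.4387, 0.2567, 0.0278]
orientation: [179.8, 0.0, -25.1]
force: [-1.0, 0.1, 1.0]
opening: 0.0881
gripper_force: 0.0
clock: 22.08
tool_pos: [0.4396, 0.2579, 0.0254]
orientation: [-179.9, -0.0, -25.1]
force: [-2.1, -0.3, 6.7]
opening: 0.0596
gripper_force: 30.0
clock: 22.32
tool_pos: [0.4396, 0.2579, 0.0253]
orientation: [-179.9, -0.0, -25.1]
force: [-2.2, -0.5, 6.6]
opening: 0.0596
gripper_force: 30.0
```

```bash
python3 -m crank '[0,0,0,0,0,-20,0, 0,0,0,0,0,-50,0, 0,0,0,0,0,-60,0, 0,0,-0.131,0,0,-10,0, 0,0,-0.131,0,0,0,0]'; python3 -m crank '[0,0,0,10.9,53.4,0,0, 0,0,0,10.9,53.4,0,0, 0,0,0,10.9,53.4,0,0, 0,0,0,10.9,53.4,0,0, 0,0,0,10.9,53.4,0,0]'>/dev/null;  python3 -m crank '[0,0,0,10.9,53.4,0,0, 0,0,0,10.9,53.4,0,0, 0,0,0,10.9,53.4,0,0, 0,0,0,10.9,53.4,0,0, 0,0,0,10.9,53.4,0,0]'>/dev/null;  python3 -m crank '[0,0,0,10.9,53.4,0,0, 0,0,0,0,0,0,0, 0,0,0,0,0,0,0, 0,0,0,0,0,0,0]'
```

```text
clock: 22.95
tool_pos: [0.4396, 0.2581, 0.1662]
orientation: [-179.8, -0.1, -9.8]
force: [-0.1, 0.1, -2.0]
opening: 0.0602
gripper_force: 30.0
clock: 24.7
tool_pos: [0.4546, -0.3407, 0.1646]
orientation: [-180.0, 0.0, -10.0]
force: [0.9, -0.1, -1.5]
opening: 0.0599
gripper_force: 30.0
```

```bash
python3 -m crank '[0,0,0.001,-0.2,1,30,0, 0,0,0,0,0,25,0, 0,0,0,0,0,12,0, 0,0,0,0,0,4,0, 0,0,0,0,0,0,0]'; python3 -m crank '[0,0,0,0,0,2,0, 0,0,0,0,0,2,0, 0,0,0,0,0,2,0, 0,0,0,0,0,0,0]'; python3 -m crank '[0,0,0,0,0,2,0, 0,0,0,0,0,1.5,0, 0,0,0,0,0,0,0]'
```

```text
clock: 25.32
tool_pos: [0.4547, -0.3425, 0.0941]
orientation: [180.0, -0.0, -10.1]
force: [-1.2, -0.0, -1.3]
opening: 0.0599
gripper_force: 30.0
clock: 25.82
tool_pos: [0.4541, -0.3426, 0.0874]
orientation: [-180.0, 0.0, -10.1]
force: [-0.1, -0.3, -2.1]
opening: 0.0602
gripper_force: 30.0
clock: 26.2
tool_pos: [0.4541, -0.3426, 0.0839]
orientation: [-180.0, 0.0, -10.1]
force: [-0.1, -0.4, -2.3]
opening: 0.0595
gripper_force: 30.0
```

```bash
python3 -m crank '[0,0,0,0,0,1,0, 0,0,0,0,0,0,0]';  python3 -m crank '[0,0,0,0,0,0.8,0, 0,0,0,0,0,0,0]'
```

```text
clock: 26.45
tool_pos: [0.4543, -0.3427, 0.0834]
orientation: [180.0, -0.0, -10.1]
force: [-0.9, 1.1, 0.7]
opening: 0.0596
gripper_force: 30.0
clock: 26.7
tool_pos: [0.4544, -0.3427, 0.0834]
orientation: [180.0, -0.0, -10.1]
force: [-3.2, 2.7, 9.3]
opening: 0.0597
gripper_force: 30.0
```

```bash
python3 -m crank '[0,0,0,0,0,0,1, 0,0,0,0,0,0,1, 0,0,0,0,0,0,1, 0,0,0,0,0,-20,1, 0,0,0,0,0,-50,1]'>/dev/null; python3 -m crank '[0,0,0,0,0,-60,1, 0,0,0,0,0,-30,1, 0,0,0,3.5,-57,0,1, 0,0,0,3.5,-57,0,1, 0,0,0,3.5,-57,0,1]'>/dev/null; python3 -m crank '[0,0,0,3.5,-57,0,1, 0,0,0,3.5,-57,0,1, 0,0,0,3.5,-57,0,1, 0,0,0,3.5,-57,0,1, 0,0,0,3.5,-57,0,1]'>/dev/null; python3 -m crank '[0,0,0,3.5,-57,0,1, 0,0,0,3.5,-57,0,1, 0,0,0,3.5,-57,0,1, 0,0,-0.155,0,0,0,1, 0,0,-0.155,0,0,0,1]'>/dev/null;python3 -m crank '[0,0,0,0,0,0,1, 0,0,0,0,0,0,1, 0,0,0,0,0,0,1]'; python3 look.py b1 tray .603 .27 8
```

```text
clock: 29.58
tool_pos: [0.6025, 0.2676, 0.2424]
orientation: [-180.0, -0.0, 7.5]
force: [0.5, 0.1, -0.1]
opening: 0.0877
gripper_force: 0.0
wrist [0.6032 0.268 ] 7.8 med 0.6933056014104869 1
top [0.6004 0.2704] 8.5 med 0.3824644920028498
both+z [0.6035 0.2682 0.1342 0.0028]
tcp [0.6025 0.2676 0.2424] [-180.    -0.     7.5] turn z rad -0.005 shift before turn [ 0.7 -0.3]
shift after turn [ 0.8 -0.3]
```

View pics/b1.png

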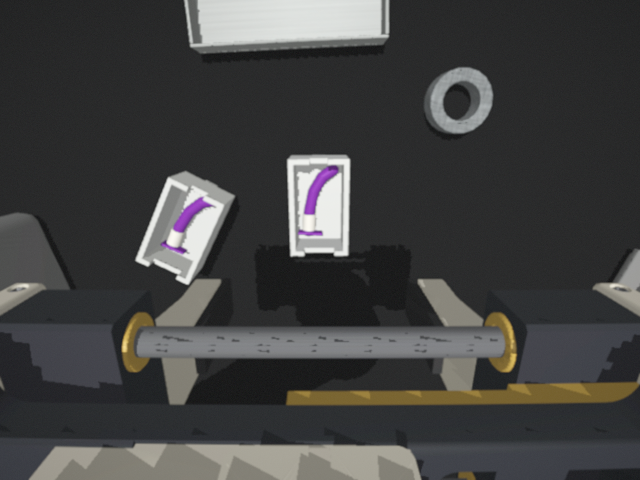

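B is at (318,205) with its wide notch at the bottom (tool -x), and A is at (185,228). Grasping B.

```bash
python3 -m crank '[0,0,-0.005,0.8,-0.3,50,1, 0,0,0,0,0,58,1, 0,0,0,0,0,55,1, 0,0,0,0,0,35,1, 0,0,0,0,0,15,1]'>/dev/null; python3 -m crank '[0,0,0,0,0,5,1, 0,0,0,0,0,0,0, 0,0,0,0,0,0,0, 0,0,0,0,0,0,0, 0,0,0,0,0,0,0]'>/dev/null;python3 -m crank '[0,0,0,0,0,0,0, 0,0,0,0,0,0,0]'
```

```text
clock: 31.18
tool_pos: [0.6036, 0.2685, 0.0252]
orientation: [-180.0, -0.1, 7.9]
force: [-1.5, -0.8, 6.4]
opening: 0.06
gripper_force: 30.0
```

```bash
python3 -m crank '[0,0,0,0,0,-20,0, 0,0,0,0,0,-50,0, 0,0,0,0,0,-60,0, 0,0,0.157,0,0,-40,0, 0,0,0.157,0,0,-15,0]'>/dev/null; python3 -m crank '[0,0,0,-3.6,57,0,0, 0,0,0,-3.6,57,0,0, 0,0,0,-3.6,57,0,0, 0,0,0,-3.6,57,0,0, 0,0,0,-3.6,57,0,0]'>/dev/null;  python3 -m crank '[0,0,0,-3.6,57,0,0, 0,0,0,-3.6,57,0,0, 0,0,0,-3.6,57,0,0, 0,0,0,-3.6,57,0,0, 0,0,0,-3.6,57,0,0]'>/dev/null;  python3 -m crank '[0,0,0,-3.6,57,0,0, 0,0,0,0,0,0,0, 0,0,0,0,0,0,0, 0,0,0,0,0,0,0]'
```

```text
clock: 33.55
tool_pos: [0.4548, -0.3412, 0.2093]
orientation: [-180.0, -0.0, -10.0]
force: [0.8, 0.8, -1.8]
opening: 0.0596
gripper_force: 30.0
```

```bash
python3 -m crank '[0,0,0.001,-0.4,0.8,30,0, 0,0,0,0,0,22,0, 0,0,0,0,0,12,0, 0,0,0,0,0,4,0, 0,0,0,0,0,0,0]'; python3 -m crank '[0,0,0,0,0,2,0, 0,0,0,0,0,2,0, 0,0,0,0,0,2,0, 0,0,0,0,0,0,0]'; python3 -m crank '[0,0,0,0,0,2,0, 0,0,0,0,0,1.5,0, 0,0,0,0,0,1.5,0, 0,0,0,0,0,0,0]'
```

```text
clock: 34.17
tool_pos: [0.4545, -0.3428, 0.1417]
orientation: [180.0, -0.0, -10.1]
force: [0.0, -0.5, -2.1]
opening: 0.06
gripper_force: 30.0
clock: 34.67
tool_pos: [0.4539, -0.3429, 0.1351]
orientation: [-180.0, 0.0, -10.1]
force: [0.7, 0.2, -1.5]
opening: 0.0599
gripper_force: 30.0
clock: 35.17
tool_pos: [0.454, -0.3429, 0.1303]
orientation: [180.0, -0.0, -10.1]
force: [-0.6, -0.4, -0.4]
opening: 0.0595
gripper_force: 30.0
```

```bash
python3 -m crank '[0,0,0,0,0,1,0, 0,0,0,0,0,0.6,0, 0,0,0,0,0,0,0]'; python3 -m crank '[0,0,0,0,0,0,1, 0,0,0,0,0,0,1, 0,0,0,0,0,0,1, 0,0,0,0,0,0,1, 0,0,0,0,0,-20,1]'>/dev/null;python3 -m crank '[0,0,0,0,0,-60,1, 0,0,0,0,0,-60,1, 0,0,0,0,0,0,1]'
python3 - <<'E' 2>/dev/null
from h import *
c=cam("scene")
for p in((557,203),(504,167)): print(np.round(onz(c,p,0),3))
t=eyes.snapshot("top");ct=cam("top");s,r,n=fit("tray",[(ct,t)],(.558,.411,-.35));print("A",s,r,np.degrees(s[2]))
s,r,n=fit("tray",[(ct,t)],(.457,0,-.3));print("E",s,r)
s,r,n=fit("cover",[(ct,t)],(.541,-.139,-.176));print("cover",s,r)
cc,ss=np.cos(s[2]),np.sin(s[2])
E
```

```text
clock: 35.55
tool_pos: [0.4541, -0.343, 0.1302]
orientation: [180.0, -0.1, -10.1]
force: [-3.4, 3.1, 11.1]
opening: 0.0599
gripper_force: 30.0
clock: 36.55
tool_pos: [0.4562, -0.3442, 0.2743]
orientation: [179.8, -0.5, -10.1]
force: [-0.4, -0.1, -1.3]
opening: 0.0876
gripper_force: 0.0
[0.53 0.61 0.  ]
[0.383 0.562 0.   ]
A [ 0.55857545  0.41099424 -0.34766842] 0.6612931070810018 -19.919933200953984
E [ 0.45653779  0.00088958 -0.31443778] 0.7833054461235468
cover [ 0.54008808 -0.13930375 -0.16945583] 0.3104033678264707
```

```bash
python3 -m crank '[0,0,0,-2.3,-58.5,0,1, 0,0,0,-2.3,-58.5,0,1, 0,0,0,-2.3,-58.5,0,1, 0,0,0,-2.3,-58.5,0,1, 0,0,0,-2.3,-58.5,0,1]'>/dev/null; python3 -m crank '[0,0,0,-2.3,-58.5,0,1, 0,0,0,-2.3,-58.5,0,1, 0,0,0,-2.3,-58.5,0,1, 0,0,0,-2.3,-58.5,0,1, 0,0,0,-2.3,-58.5,0,1]'>/dev/null; python3 -m crank '[0,0,0,-2.3,-58.5,0,1, 0,0,0,-2.3,-58.5,0,1, 0,0,0,-2.3,-58.5,30,1, 0,0,0.172,0,0,0,1, 0,0,0,0,0,0,1]'>/dev/null;python3 -m crank '[0,0,0,0,0,0,1, 0,0,0,0,0,0,1, 0,0,0,0,0,0,1]'; python3 look.py a1 tray .5585 .411 -20
```

```text
clock: 38.85
tool_pos: [0.5581, 0.4077, 0.2409]
orientation: [-179.9, -0.0, -20.0]
force: [0.4, -0.6, -0.4]
opening: 0.0876
gripper_force: 0.0
wrist [0.5585 0.411 ] -20.0 med nan 0
top [0.5862 0.4209] 2.9 med 4.8187737296809505
both+z [0.5488 0.3795 0.0869 0.1519]
tcp [0.5581 0.4077 0.2409] [-179.9   -0.   -20. ] turn z rad 0.001 shift before turn [-0.8 -3.3]
shift after turn [-0.8 -3.3]
  return _methods._mean(a, axis=axis, dtype=dtype,
  ret = ret.dtype.type(ret / rcount)
```

View pics/a1c.png

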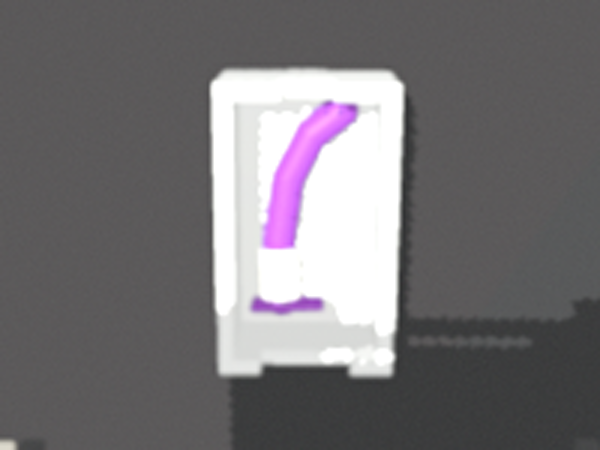

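The picture came out brighter (the lighting changed), so the threshold merged the tray with the counter. The tray is in place with its wide notch at the bottom. I refit with a higher threshold.

```bash
python3 - <<'E'
from h import *
c=cam("wrist");o=get_obs();a=cv2.imread("pics/a1.png")
for thr in(140,170):
    s,r,n=fit("tray",[(c,a)],(.5585,.411,-.349),thr=thr);print(np.round(s[:2],4),np.degrees(s[2]),r,n)
yaw=np.radians(o["orientation"][2]);d=s[:2]-np.array(o["tool_pos"][:2]);cc,ss=np.cos(yaw),np.sin(yaw)
print(o["tool_pos"],np.round(1e3*np.array([cc*d[0]+ss*d[1],-(-ss*d[0]+cc*d[1])]),1), yaw-s[2])
E
```

```text
[0.5592 0.4091] -20.43867496868711 0.8488433909551382 1
[0.5591 0.409 ] -20.289799487289446 0.5416929945031353 1
[0.5580406  0.40780489 0.24066404] [ 0.6 -1.4] 0.0054705241748364
```

```bash
python3 -m crank '[0,0,0.005,0.6,-1.4,50,1, 0,0,0,0,0,58,1, 0,0,0,0,0,53,1, 0,0,0,0,0,35,1, 0,0,0,0,0,15,1]'>/dev/null; python3 -m crank '[0,0,0,0,0,5,1, 0,0,0,0,0,0,0, 0,0,0,0,0,0,0, 0,0,0,0,0,0,0, 0,0,0,0,0,0,0]'>/dev/null;python3 -m crank '[0,0,0,0,0,0,0, 0,0,0,0,0,0,0]'
```

```text
clock: 40.45
tool_pos: [0.5593, 0.4095, 0.0252]
orientation: [-179.9, -0.0, -20.3]
force: [-1.2, -0.3, 5.7]
opening: 0.0599
gripper_force: 30.0
```

```bash
python3 -m crank '[0,0,0,0,0,-20,0, 0,0,0,0,0,-50,0, 0,0,0,0,0,-60,0, 0,0,-0.178,0,0,-50,0, 0,0,0,0,0,-50,0]'>/dev/null; python3 -m crank '[0,0,0,2.2,58.4,0,0, 0,0,0,2.2,58.4,0,0, 0,0,0,2.2,58.4,0,0, 0,0,0,2.2,58.4,0,0, 0,0,0,2.2,58.4,0,0]'>/dev/null;  python3 -m crank '[0,0,0,2.2,58.4,0,0, 0,0,0,2.2,58.4,0,0, 0,0,0,2.2,58.4,0,0, 0,0,0,2.2,58.4,0,0, 0,0,0,2.2,58.4,0,0]'>/dev/null;  python3 -m crank '[0,0,0,2.2,58.4,0,0, 0,0,0,2.2,58.4,0,0, 0,0,0,2.2,58.4,0,0, 0,0,0,0,0,0,0, 0,0,0,0,0,0,0]';  python3 -m crank '[0,0,0,0,0,0,0]'
```

```text
clock: 42.95
tool_pos: [0.4539, -0.3434, 0.2546]
orientation: [-180.0, -0.0, -10.1]
force: [0.2, -0.3, -1.7]
opening: 0.0601
gripper_force: 30.0
clock: 43.08
tool_pos: [0.4546, -0.3424, 0.2548]
orientation: [-180.0, -0.0, -10.0]
force: [0.1, -0.4, -1.1]
opening: 0.0596
gripper_force: 30.0
```

```bash
python3 -m crank '[0,0,0.001,-0.3,0.3,28,0, 0,0,0,0,0,22,0, 0,0,0,0,0,12,0, 0,0,0,0,0,4,0, 0,0,0,0,0,0,0]'; python3 -m crank '[0,0,0,0,0,2,0, 0,0,0,0,0,2,0, 0,0,0,0,0,2,0, 0,0,0,0,0,0,0]'; python3 -m crank '[0,0,0,0,0,2,0, 0,0,0,0,0,1.5,0, 0,0,0,0,0,1.5,0, 0,0,0,0,0,0,0]'
```

```text
clock: 43.7
tool_pos: [0.4544, -0.3434, 0.1887]
orientation: [180.0, -0.0, -10.1]
force: [0.6, 0.1, -0.7]
opening: 0.0599
gripper_force: 30.0
clock: 44.2
tool_pos: [0.4539, -0.3435, 0.182]
orientation: [-180.0, 0.0, -10.1]
force: [-0.1, 0.4, -1.5]
opening: 0.0595
gripper_force: 30.0
clock: 44.7
tool_pos: [0.454, -0.3435, 0.1772]
orientation: [180.0, -0.0, -10.1]
force: [0.6, 0.5, -0.4]
opening: 0.0599
gripper_force: 30.0
```

```bash
python3 -m crank '[0,0,0,0,0,1,0, 0,0,0,0,0,0.5,0, 0,0,0,0,0,0,0]'; python3 -m crank '[0,0,0,0,0,0,1, 0,0,0,0,0,0,1, 0,0,0,0,0,0,1, 0,0,0,0,0,0,1, 0,0,0,0,0,-20,1]'>/dev/null;python3 -m crank '[0,0,0,0,0,-60,1, 0,0,0,12.3,-54,-20,1, 0,0,0,12.3,-54,0,1, 0,0,0,12.3,-54,0,1, 0,0,0,12.3,-54,0,1]'>/dev/null;python3 -m crank '[0,0,0,0,0,0,1, 0,0,0,0,0,0,1, 0,0,0,0,0,0,1]'
python3 - <<'E' 2>/dev/null
from h import *
c=cam("wrist");o=get_obs();a=eyes.snapshot("wrist");cv2.imwrite("pics/k1.png",a)
print("counter",np.median(a[:250].max(2)))
for thr in(70,90,130):
    try: s,r,n=fit("cover",[(c,a)],(.540,-.139,-.173),thr=thr);print(thr,np.round(s[:2],4),np.degrees(s[2]),r,n)
    except Exception as e: print(thr,e)
yaw=np.radians(o["orientation"][2]);cc,ss=np.cos(yaw),np.sin(yaw)
d=s[:2]-np.array(o["tool_pos"][:2]);print(o["tool_pos"],o["orientation"],np.round(1e3*np.array([cc*d[0]+ss*d[1],-(-ss*d[0]+cc*d[1])]),1), yaw-s[2])
E
```

```text
clock: 45.08
tool_pos: [0.4542, -0.3436, 0.1771]
orientation: [180.0, -0.1, -10.1]
force: [-3.6, 3.7, 8.6]
opening: 0.0599
gripper_force: 30.0
clock: 46.7
tool_pos: [0.54, -0.1404, 0.2756]
orientation: [180.0, 0.0, -10.2]
force: [0.2, -0.0, -0.7]
opening: 0.0878
gripper_force: 0.0
counter 67.0
70 [ 0.5408 -0.1395] -10.239956689387586 0.6700395861656567 1
90 [ 0.5408 -0.1393] -10.091673204320651 0.4138052808490662 1
130 [ 0.5408 -0.1394] -10.186696532428636 0.520160114014711 1
[ 0.54004672 -0.14036739  0.2756207 ] [ 1.79994812e+02  8.49446769e-03 -1.01914017e+01] [ 0.6 -1. ] -8.212054291489856e-05
```

View pics/k1.png

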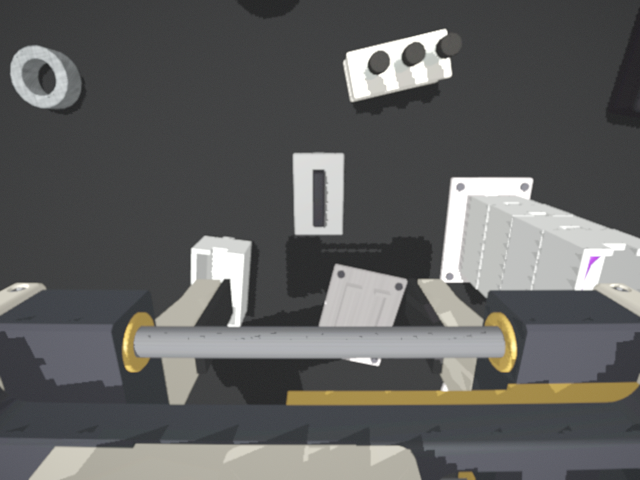

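The four-tray stack stands straight at (540,240), the cover is undisturbed at (318,193), and the rack is upright. Fetching the cover.

```bash
python3 -m crank '[0,0,0,0.6,-1,50,0.6, 0,0,0,0,0,58,0.6, 0,0,0,0,0,58,0.6, 0,0,0,0,0,50,0.6, 0,0,0,0,0,20,0.6]'>/dev/null; python3 -m crank '[0,0,0,0,0,10,0.6, 0,0,0,0,0,3.5,0.6, 0,0,0,0,0,0,0.6, 0,0,0,0,0,0,0, 0,0,0,0,0,0,0]';python3 -m crank '[0,0,0,0,0,0,0, 0,0,0,0,0,0,0, 0,0,0,0,0,0,0, 0,0,0,0,0,0,0, 0,0,0,0,0,0,0]';python3 -m crank '[0,0,0,0,0,0,0, 0,0,0,0,0,0,0]'
```

```text
clock: 48.0
tool_pos: [0.5416, -0.1386, 0.0269]
orientation: [-180.0, -0.1, -10.1]
force: [-0.6, 0.0, -0.8]
opening: 0.0381
gripper_force: 0.0
clock: 48.62
tool_pos: [0.5411, -0.1387, 0.0261]
orientation: [180.0, 0.0, -10.1]
force: [0.2, -0.5, 0.6]
opening: 0.0137
gripper_force: 30.0
clock: 48.88
tool_pos: [0.5412, -0.1387, 0.0261]
orientation: [180.0, 0.0, -10.1]
force: [0.3, -1.0, 0.3]
opening: 0.0136
gripper_force: 30.0
```

```bash
python3 -m crank '[0,0,0,0,0,-20,0, 0,0,0,0,0,-55,0, 0,0,0,0,0,-60,0, 0,0,0,0,0,-60,0, 0,0,0,0,0,-60,0]'>/dev/null; python3 -m crank '[0,0,0,-12.4,54.1,-10,0, 0,0,0,-12.4,54.1,0,0, 0,0,0,-12.4,54.1,0,0, 0,0,0,-12.4,54.1,0,0, 0,0,0,0,0,0,0]';python3 -m crank '[0,0,0,0,0,0,0, 0,0,0,0,0,0,0]'
python3 - <<'E' 2>/dev/null
from h import *
a=eyes.snapshot("scene");cv2.imwrite("pics/s2.png",a);cv2.imwrite("pics/s2c.png",cv2.resize(a[180:430,50:350],None,fx=2.4,fy=2.4))
E
```

```text
clock: 50.12
tool_pos: [0.4524, -0.3456, 0.2906]
orientation: [-180.0, 0.1, -10.4]
force: [0.6, 0.5, -1.6]
opening: 0.0135
gripper_force: 30.0
clock: 50.38
tool_pos: [0.4547, -0.3421, 0.2911]
orientation: [-180.0, -0.0, -10.1]
force: [0.3, -0.1, -0.9]
opening: 0.0137
gripper_force: 30.0
```

View pics/s2c.png

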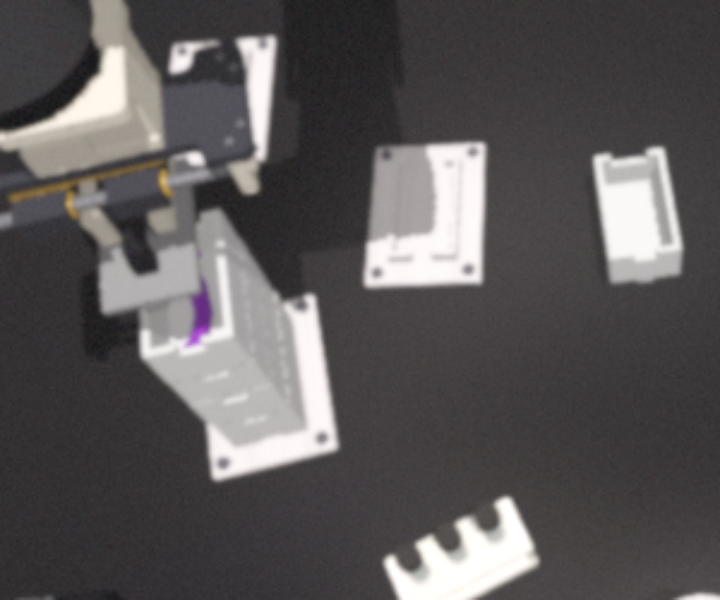

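The stack is straight and flush, the airway is in the top tray at (198,310), and the cover hangs above it. The rack is upright. Lowering.

```bash
python3 -m crank '[0,0,0,-0.3,0.8,25,0, 0,0,0,0,0,18,0, 0,0,0,0,0,8,0, 0,0,0,0,0,3,0, 0,0,0,0,0,0,0]'; python3 -m crank '[0,0,0,0,0,2,0, 0,0,0,0,0,2,0, 0,0,0,0,0,2,0, 0,0,0,0,0,0,0]'; python3 -m crank '[0,0,0,0,0,2,0, 0,0,0,0,0,2,0, 0,0,0,0,0,1.5,0, 0,0,0,0,0,0,0]'
```

```text
clock: 51.05
tool_pos: [0.4543, -0.3436, 0.2377]
orientation: [180.0, -0.0, -10.1]
force: [-0.8, -0.4, -0.5]
opening: 0.0134
gripper_force: 30.0
clock: 51.55
tool_pos: [0.4538, -0.3437, 0.231]
orientation: [-180.0, 0.0, -10.1]
force: [-0.7, 0.0, -1.0]
opening: 0.0139
gripper_force: 30.0
clock: 52.05
tool_pos: [0.4538, -0.3437, 0.2255]
orientation: [-180.0, 0.0, -10.1]
force: [0.2, -0.4, -1.1]
opening: 0.0133
gripper_force: 30.0
```

```bash
python3 -m crank '[0,0,0,0,0,1,0, 0,0,0,0,0,1,0, 0,0,0,0,0,0,0]'; python3 -m crank '[0,0,0,0,0,0,0.6, 0,0,0,0,0,0,0.6, 0,0,0,0,0,0,0.6, 0,0,0,0,0,0,0.6, 0,0,0,0,0,-10,0.6]';python3 -m crank '[0,0,0,0,0,-40,1, 0,0,0,0,0,-50,1, 0,0,0,0,-50,0,1, 0,0,0,0,-60,0,1, 0,0,0,0,-60,0,1]';python3 -m crank '[0,0,0,0,-60,0,1, 0,0,0,0,-60,0,1, 0,0,0,0,-60,0,1, 0,0,0,0,-60,0,1, 0,0,0,0,0,0,1]'
python3 - <<'E' 2>/dev/null
from h import *
cs=cam("scene");ct=cam("top")
a=eyes.snapshot("scene");t=eyes.snapshot("top")
for n in("cover","cover_front"):
    z=.210 if n=="cover" else .227
    S=find("scene",n);T=find("top",n)
    for cn,c in(("scene",cs),("top",ct)):
        for p,q in (S if cn=="scene" else T): print(n,cn,np.round(p),round(q,2),np.round(onz(c,p,z-.011+(.011 if n=="cover_front" else 0)-(0)),3))
    if S and T: print(n,"tri",tri([(cs,S[0][0]),(ct,T[0][0])]))
q=np.hstack([cv2.resize(a[220:400,80:270],(400,380)),cv2.resize(t[190:310,400:526],(400,380))]);cv2.imwrite("pics/f.png",q)
s,r,n=fit("tray",[(ct,t)],(.4565,.001,-.314),thr=130);print("E",s,r)
E
```

```text
clock: 52.42
tool_pos: [0.454, -0.3441, 0.2248]
orientation: [179.9, -0.1, -10.1]
force: [-2.0, -0.0, 5.9]
opening: 0.0132
gripper_force: 30.0
clock: 53.05
tool_pos: [0.4534, -0.3435, 0.2333]
orientation: [-180.0, 0.1, -10.1]
force: [-0.5, -0.9, -0.4]
opening: 0.0519
gripper_force: 0.0
clock: 53.68
tool_pos: [0.4839, -0.1749, 0.3247]
orientation: [-180.0, -0.1, -10.2]
force: [1.2, 0.3, -0.1]
opening: 0.0874
gripper_force: 0.0
clock: 54.3
tool_pos: [0.5265, 0.0634, 0.3239]
orientation: [-180.0, -0.0, -9.9]
force: [0.5, -0.8, -0.2]
opening: 0.0879
gripper_force: 0.0
cover scene [126. 298.] 0.61 [ 0.447 -0.346  0.199]
cover top [482. 235.] 0.73 [ 0.454 -0.341  0.199]
cover tri (array([ 0.45259331, -0.34188668,  0.20605806]), np.float64(0.002866106443193772))
cover_front scene [122. 270.] 0.83 [ 0.412 -0.333  0.227]
cover_front top [482. 255.] 0.86 [ 0.404 -0.332  0.227]
cover_front tri (array([ 0.40524172, -0.3352999 ,  0.21689367]), np.float64(4.1937414698831524e-05))
E [ 0.45661525  0.00071442 -0.31353399] 0.34354333261870207
```

View pics/f.png

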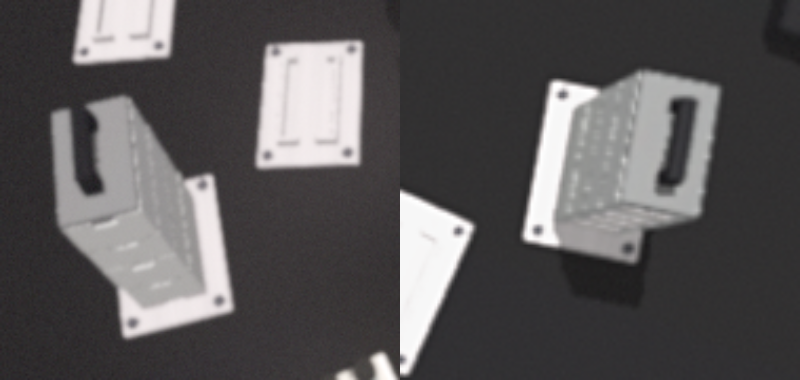

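The cover sits flush on the straight stack (scene crop (95,165), top crop (675,150)), and its release height matched the seated value. The empty tray is standing on the counter. Handing in.

```bash
python3 -m crank '[0,0,0,0,0,0,1, 0,0,0,0,0,0,1]' >/dev/null; python3 -c "
from plant import ctrl;print(ctrl.close_job())"
```

```text
the job is handed in; nothing more can be done
None
```

The job is handed in, with no verdict returned: all four trays holding airways and the cover are seated on the keyed base with fronts aligned, the empty tray is standing on the counter, and the rack was upright when last seen, just before the cover went on.

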